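# Load the fittings bins on the roller lane

## Robot

A 7-joint arm with a two-finger parallel gripper is mounted at the origin on the work surface. World frame = base frame: x ahead of the robot, y to its left, z up, the work surface at z = 0. Lengths are in m, angles in rad, forces in N, time in s.
With the tool pointing down it reaches from about 0.425 to 0.925 m from the base axis. Payload 6.8 kg.
Tool frame: the origin (TCP) lies on the front face of the gripper's body, between the roots of the fingers; the fingertips stand 73 mm ahead of it and the grasp point (between the pads) lies 54 mm ahead of it (env.nose_length is the distance from the TCP to the fingertips, in m); z points along the fingers, y is the direction in which the jaws open and shut (so a half turn about z gives the same grasp; the last joint's range is limited). The gripper opens to 85 mm and grips with 20 to 120 N. Pads are 22 mm wide; open, the fingers measure 114 mm over their backs; the gripper's body (76 mm by 85 mm) begins 54 mm behind the grasp point. The pads swing forward as they close: fully open they stand 13 mm farther back than shut.
Start: joints at [-1.377, 0.477, 0.022, 1.555, -0.011, 1.109, -0.083], TCP at [0.201, 0.645, 0.304] pointing down, gripper open.
Joint ranges: [-2.96, 2.96], [-0.34, 2.1], [-1.41, 1.46], [0.24, 2.44], [-1.37, 4.51], [0.17, 1.92], [-2.96, 2.96]. Speed limits (rad/s): [2.39, 2.39, 3.14, 3.14, 3.14, 3.14, 3.14].

## Interface

Orientations are given as a unit quaternion [w, x, y, z].
In Python, from cell import env, kin, camera, calibration, job gives the robot as it stands. The module is installed in compiled form; this text tells all that it offers. Calls block until the motion is done:
- env.reach(position, orientation): joint-space move of the TCP to a pose.
- env.movel(position, velocity=0.15, rot=None, stop_force=None): straight line of the TCP; rot=None keeps the orientation; velocity is the mean speed in m/s. With stop_force (N) it stops when the force on the tool has changed by that much, and returns True; else False.
- env.goto_joints(angles): joint-space move.
- env.grip(opening, f_grip=None): finger opening in m; f_grip is the grip in N (None keeps the last); returns when the fingers have stopped.
- env.dwell(seconds).
- kin.inverse_kinematics(position, orientation): joint angles nearest the present ones, or None.
- env.get_state(): the state.
- camera(name): name is "scene" or "side" or "wrist"; returns (picture, depth): 480x640x3 uint8, blue, green, red; 480x640 float32, m along the optical axis (not along the pixel's ray), 0 where there is no reading.
- calibration(name): a dict with "fx", "fy", "cx", "cy" (pixels), "k1" (the pictures are not rectified: a ray, as slopes to the right and down, at radius r is drawn at 1 + k1 r^2 times it, then the intrinsics apply), "rvec" (rotation vector, rad) and "tvec" (3), from world to camera coordinates, as OpenCV has them. Camera axes: x right, y down, z forward; pixel columns grow to the right and rows downward; lengths in m; the calibration is good to about 2 mm. A picture is of the moment at which its call begins: read the wrist's pose just before it. calibration takes no time and is no camera call; for the wrist camera it gives the pose at the moment of the call.
A pose or a line that the arm cannot do raises env.PlanningError and nothing moves.
- job.job_done(): hands the job in, once; it reports no verdict.
The state is a dict: "time": time; "qpos": joint angles; "joint_velocities": joint speeds; "joint_torque": joint torques, N m; "tcp_pos": TCP position; "orientation": TCP orientation; "force": force on the tool from outside, world axes, zero at the start; "torque": the same for the moment, N m; "opening": finger opening in m.
Only numpy, scipy, OpenCV 4.12 (cv2) and the standard library are available. Lean on these libraries where they do the work, as an engineer would, in place of code of your own. Each camera call takes 0.05 s, during which the arm holds its last target.

## Task

The red bin of couplers has hung up part-way down the gravity roller lane, and the blue bin of elbows stands askew on the loading plate above it. Square the blue bin to the lane, push it over the spring back-stop onto the rollers, and see both bins home: red resting against the end stop, blue close up behind it, with the back-stop sprung up again. Feel them home gently, without ramming the stop, throwing the bins down the lane or tipping them, and leave the other things on the bench where they are.

Things in the scene. Friction and masses are not known exactly. Their poses are not given: they have to be found in the camera images.
- bin_elbows: BLUE plastic stock bin full of copper elbows, 110 mm long (its y), 96 wide (x), 62 high, 0.4 to 0.9 kg. Origin: centre of its underside. +y is its front (low wall, 42 mm, with a white card), -y its flat, full-height back wall. Walls 3 mm, filled to 44 mm. Starts on the loading plate, front to the lane, up to 32 mm off the centre line and 0.35 rad askew; slides under 2 to 6 N.
- bin_couplers: RED plastic stock bin of the same make, size, mass, origin and axes, full of brass couplers. Starts on the rollers, in line with the lane, hung up on the two black retarder rollers with its front 40 to 120 mm short of the end stop.
- lane: gravity roller lane on legs, fixed, falling at 5 degrees (its frame is tilted too). Origin: roller-top plane, centre line, near its low end. y points down the slope, x across, z off the rollers. Guides 104 mm apart, 24 mm high, y = +10 to -390 mm. The rigid red end stop, 40 mm high, is clamped across it with its face anywhere from y = 0 to -45 mm: not measured, feel for it.
- lane_retarders (a point): point on the centre line midway between the two black retarder rollers, 182 mm up the slope from the lane's origin (axes as the lane's). 13 rollers, 20 mm thick, stand 26 mm apart from y = -13 to -325 mm; the steel ones run freely, so a bin rolls on by itself at a gentle pace; the black ones at -169 and -195 mm drag with about 0.9 N each and hold a bin that sits on them.
- lane_mouth (a point): centre of the lane's mouth, 380 mm up the slope from the lane's origin, at roller height (axes as the lane's). Smooth steel loading plate, 230 mm wide, flush with and sloped like the rollers, from y = -340 to -590 mm of the lane. Flared guides, 24 mm high, narrow the way from 178 mm at -425 to 104 mm at -380 mm; the plate behind them has no rim.
- backstop_flap (a joint): spring back-stop: yellow flap 28 mm wide on the centre line, hinged in the plate at y = -372 mm of the lane, its tip pointing down the slope at -343 mm. In rad: 0 sprung up (tip 9 mm above the plate), 0.32 pressed flush. A bin pushed down the lane rides over it against a light spring (1 to 2 N); once the bin's back is past the tip it springs up behind it.
- flux_jar: small white flux jar with a cap, 48 mm across, 50 mm high, standing on the bench beyond the lane. Bystander; origin at bench height, under its middle.
- solder_spool: white solder spool standing on its flange, 52 mm across, 37 mm high, on the bench past the low end of the lane. Bystander; origin at bench height, under its middle.
- elbow_left: large copper pipe elbow, about 75 x 75 x 25 mm, lying on the bench past the low end of the lane. Bystander; origin at bench height, under one leg beside the bend.
- elbow_far: large copper pipe elbow, about 75 x 75 x 25 mm, lying on the bench beyond the lane. Bystander; origin at bench height, under one leg beside the bend.
- pliers: slip-joint pliers with red handles, 185 x 60 x 14 mm, lying on the bench beyond the lane. Bystander; origin at bench height, under its middle.
- pipe_cutter: red pipe cutter with a black knob, 125 x 35 x 20 mm, lying on the bench past the low end of the lane. Bystander; origin at bench height, under its middle.
- gate_valve: brass gate valve with a green wheel, 92 mm long, 76 mm high, standing on the bench beyond the lane. Bystander; origin at bench height, under its middle.
There are look-alikes about, which are no part of the job. Leave any purple look-alike of the bin_couplers alone. Leave any purple look-alike of the bin_elbows alone.

How it is judged:
On the way:
1. the blue bin is on the rollers, its back past the spring back-stop, which has sprung up behind it (y of bin_elbows in the frame of lane above -0.29 m and value of joint backstop_flap below 0.06 rad), for 0.1 s.
At the end, for the whole second after the job is handed in: Both bins at rest and free in the lane, flat on the rollers (5 mm), central (8 mm) and in line (0.06 rad): red resting against the end stop, blue front within 3 mm of the red back; back-stop up (under 0.06 rad) (y of bin_couplers in the frame of lane above -0.104 m and contact force between bin_couplers and end_stop_c0 above 0.03 N and y of bin_elbows in the frame of bin_couplers between -0.113 and -0.105 m and value of joint backstop_flap below 0.06 rad and linear speed of each of bin_couplers, bin_elbows below 0.01 m/s and x of bin_couplers in the frame of lane between -0.008 and 0.008 m and z of bin_couplers in the frame of lane between -0.005 and 0.005 m and angle between the y axis of each of bin_couplers, bin_elbows and the y axis of lane, either way round below 0.06 rad and x of bin_elbows in the frame of lane between -0.008 and 0.008 m and z of bin_elbows in the frame of lane between -0.005 and 0.005 m); the robot touches nothing.
It fails at once if a bin rammed into the end stop or into the other bin (over 30 N) (contact force between bin_couplers and end_stop_c0 above 30 N or contact force between bin_couplers and bin_elbows above 30 N).
It fails at once if a bin thrown down the lane (faster than 0.5 m/s) (linear speed of any of bin_couplers, bin_elbows above 0.5 m/s).
It fails at once if a bin tipped (more than 0.45 rad from upright) (angle between any of bin_couplers, bin_elbows's own z axis and vertical above 0.45 rad).
It fails at once if another thing on the bench disturbed (moved more than 20 mm) (distance of any of flux_jar, solder_spool, elbow_left, elbow_far, pliers, pipe_cutter, gate_valve from where it was at the start of the episode above 0.02 m).
It also fails if it takes over 54 s, if anything falls off the work surface, if the arm or the gripper's body presses on something with over 40 N, if the wrist force passes 120 N, or if a joint passes its speed limit or range.

## Working session

There is one attempt and no reset: what is moved stays moved. The work goes in short steps, each a Python script; the robot and the scene stay as the last script left them, time stands still between calls to the robot, and variables do not carry over. Pictures are saved under pics/ and viewed, and the job is handed in when it is done.

```bash
mkdir -p pics; ls; cat > h.py <<'E'
import numpy as np, cv2
from cell import env, kin, camera, calibration, job
def snap(n,f):
    c=calibration(n); p,d=camera(n); cv2.imwrite('pics/%s.png'%f,p); np.savez('pics/%s.npz'%f,d=d,p=p,**{k:np.array(v) for k,v in c.items()})
    return p,d,c
def load(f): 
    z=np.load('pics/%s.npz'%f); return z['p'],z['d'],z
def unproj(c,uv,depth):
    uv=np.atleast_2d(np.float64(uv)); depth=np.atleast_1d(depth)
    K=np.array([[c['fx'],0,c['cx']],[0,c['fy'],c['cy']],[0,0,1]],float)
    n=cv2.undistortPoints(uv[:,None],K,np.array([float(c['k1']),0,0,0]))[:,0]
    P=np.c_[n*depth[:,None],depth]
    R=cv2.Rodrigues(np.float64(c['rvec']))[0]
    return (P-np.float64(c['tvec']).reshape(1,3))@R
def proj(c,P):
    K=np.array([[c['fx'],0,c['cx']],[0,c['fy'],c['cy']],[0,0,1]],float)
    return cv2.projectPoints(np.float64(P).reshape(-1,1,3),np.float64(c['rvec']),np.float64(c['tvec']),K,np.array([float(c['k1']),0,0,0]))[0][:,0]
def at(f,pts):
    p,d,c=load(f)
    return unproj(c,pts,np.array([d[int(v),int(u)] for u,v in pts]))
E
python3 - <<'E'
from h import *
for n in('scene','side','wrist'): snap(n,n+'0')
s=env.get_state(); print(s['time'],s['tcp_pos'],s['orientation'],s['force'],s['opening'])
E
```

```text
pics
0.15 [0.20055613 0.64416165 0.30316397] [-3.09775312e-05  1.50334619e-01  9.88634931e-01 -6.89103569e-04] [ 0.20500634  0.3207505  -0.40442663] 0.08507823815633066
```

View pics/scene0.png

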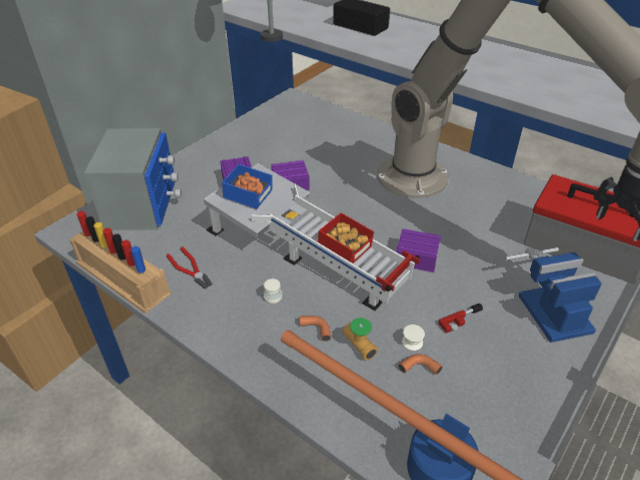

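View pics/side0.png

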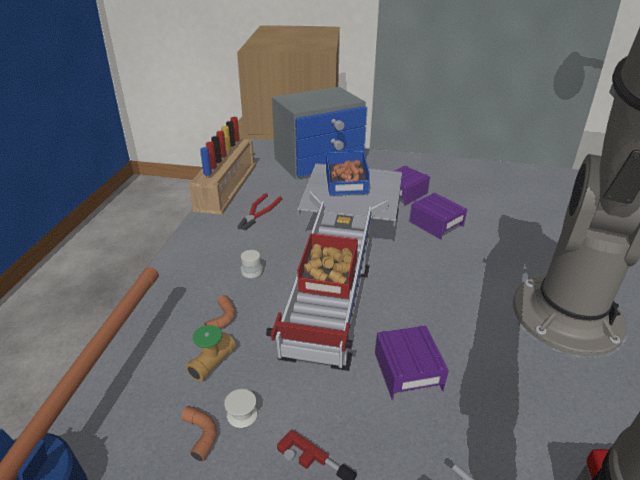

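View pics/wrist0.png

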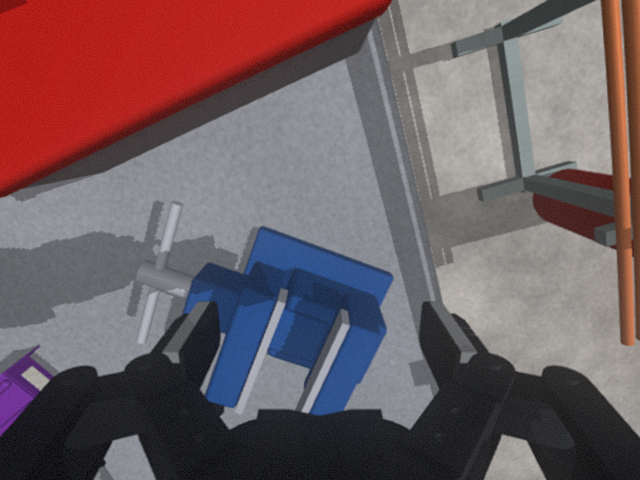

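The lane runs from the plate (blue bin at about 247,186 in scene) down to the end stop (400,270). The red bin is at about (346,238). I'll enlarge both views.

```bash
python3 - <<'E'
from h import *
p,d,c=load('scene0'); cv2.imwrite('pics/sc1.png',cv2.resize(p[150:320,190:450],None,fx=3,fy=3,interpolation=cv2.INTER_CUBIC))
p,d,c=load('side0'); cv2.imwrite('pics/sd1.png',cv2.resize(p[145:375,260:420],None,fx=2.6,fy=2.6,interpolation=cv2.INTER_CUBIC))
print(at('scene0',[(210,205),(415,180),(320,200),(346,238),(247,186),(400,270),(372,300)]))
print(at('side0',[(350,200),(330,265),(348,172),(310,330)]))
E
```

```text
[[ 0.61616439 -0.3094203   0.11358519]
 [ 0.05890917  0.04245583  0.03883151]
 [ 0.29051106 -0.16522785  0.00104686]
 [ 0.51205137  0.09524779  0.13401062]
 [ 0.53191273 -0.23757697  0.16401282]
 [ 0.50038311  0.25548647  0.10527651]
 [ 0.56297419  0.2187619   0.02326719]]
[[ 0.50152878 -0.18121487  0.11338353]
 [ 0.49971991  0.10173043  0.13358689]
 [ 0.51414192 -0.21998991  0.16722682]
 [ 0.50534147  0.2564964   0.11427469]]
```

View pics/sc1.png

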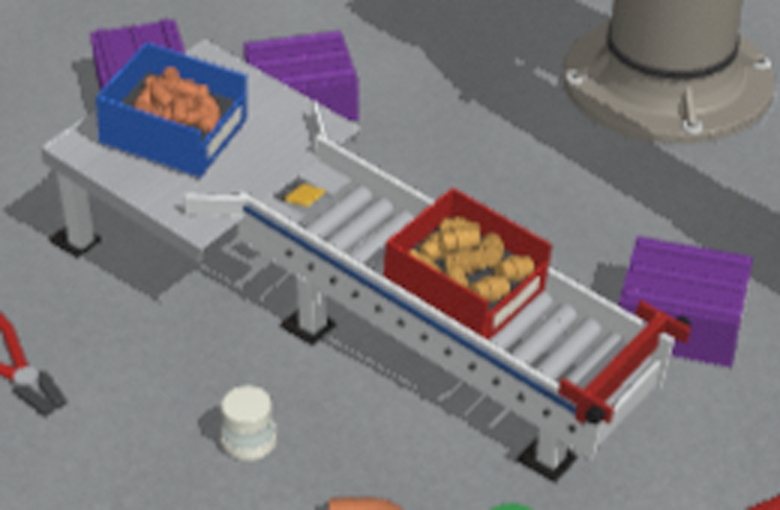

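View pics/sd1.png

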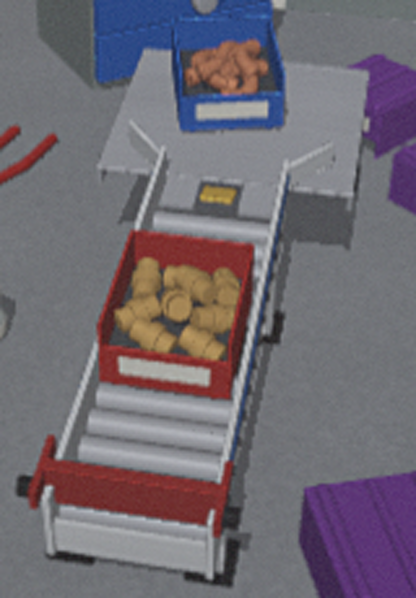

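```bash
cat > cloud.py <<'E'
from h import *
def cloud(f):
    p,d,c=load(f); v,u=np.nonzero(d>0)
    P=unproj(c,np.c_[u,v],d[v,u]); return P,p[v,u]
E
python3 - <<'E'
from cloud import *
out=[]
for f in('scene0','side0'):
    P,col=cloud(f)
    m=(abs(P[:,0]-.5)<.16)&(P[:,1]>-.4)&(P[:,1]<.35)&(P[:,2]>.05)&(P[:,2]<.22); P=P[m];col=col[m]
    pl=(P[:,1]<-.06)&(P[:,1]>-.36)&(abs(P[:,2]-(.113+(-.18-P[:,1])*.0875))<.012)&(abs(P[:,0]-.5)<.12)
    Q=P[pl]
    for _ in range(8):
        A=np.c_[Q[:,:2],np.ones(len(Q))]; k=np.linalg.lstsq(A,Q[:,2],rcond=None)[0]; r=Q[:,2]-A@k; Q=Q[abs(r)<max(.002,2*r.std())]
    print(f,k,len(Q),r.std(), np.degrees(np.arctan(np.hypot(*k[:2]))), 'dir',np.degrees(np.arctan2(-k[0],-k[1])))
    h=P[:,2]-np.c_[P[:,:2],np.ones(len(P))]@k
    # heights image top view
    img=np.zeros((800,400,3),np.uint8)
    X=((P[:,0]-.34)/.32*400).astype(int).clip(0,399);Y=((P[:,1]+.4)/.75*800).astype(int).clip(0,799)
    o=np.argsort(h); 
    hc=cv2.applyColorMap(((h*1000+20)/100*255).clip(0,255).astype(np.uint8)[:,None],cv2.COLORMAP_JET)[:,0]
    for i in o: cv2.circle(img,(X[i],Y[i]),1,[int(a) for a in hc[i]],-1)
    out.append(img)
cv2.imwrite('pics/top.png',cv2.resize(np.hstack(out),(800,600)) if 0 else cv2.resize(np.hstack(out),None,fx=.75,fy=.75))
E
```

```text
scene0 [-0.00181501 -0.08662404  0.10043306] 2317 0.0020161529506172436 4.951914613419333 dir 1.2003281052588854
side0 [ 0.00220168 -0.08240776  0.09659167] 3062 0.0010583831397196746 4.71264536835439 dir -1.5303982095754127
```

View pics/top.png

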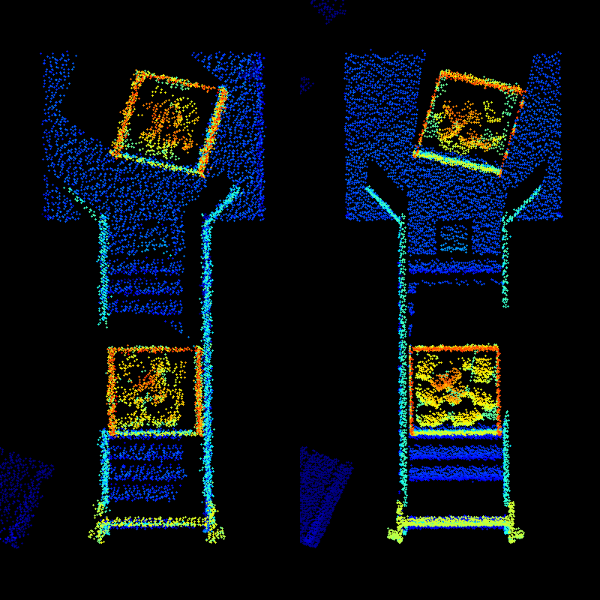

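```bash
python3 - <<'E'
from cloud import *
from scipy.optimize import least_squares
t=np.radians(5)
for f in('scene0','side0'):
    P,col=cloud(f)
    m=(abs(P[:,0]-.5)<.16)&(P[:,1]>-.4)&(P[:,1]<.35)&(P[:,2]>.05)&(P[:,2]<.25); P=P[m];col=col[m].astype(int)
    yaw=0.;o=np.array([.5,.255,.08])
    for it in range(12):
        cy,sy=np.cos(yaw),np.sin(yaw)
        ex=np.array([cy,sy,0]);ey=np.array([-sy*np.cos(t),cy*np.cos(t),-np.sin(t)]);ez=np.cross(ex,ey)
        L=(P-o)@np.c_[ex,ey,ez]
        pl=(L[:,1]<-.35)&(L[:,1]>-.58)&(abs(L[:,2])<.006+.02*(it<3))&(abs(L[:,0])<.11)
        dz=np.median(L[pl,2])
        g=(L[:,2]>.012)&(L[:,2]<.03)&(L[:,1]<-.01)&(L[:,1]>-.375)&(abs(abs(L[:,0])-.055)<.008)
        gl=g&(L[:,0]<0);gr=g&(L[:,0]>0)
        A=np.c_[L[g,1],gl[g],gr[g]]; k=np.linalg.lstsq(A,L[g,0],rcond=None)[0]
        # back edge
        pb=L[(abs(L[:,2])<.008)&(L[:,1]<-.55)&(abs(L[:,0])<.1)]
        bins=[pb[(pb[:,0]>a)&(pb[:,0]<a+.01),1].min() for a in np.arange(-.1,.1,.01) if ((pb[:,0]>a)&(pb[:,0]<a+.01)).sum()>3]
        dy=np.median(bins)+.590
        yaw-=k[0]; o=o+ez*dz+ex*(k[1]+k[2])/2*1+ey*dy
    print(f,'yaw',yaw,'o',o,'guides',k,'slope resid z',np.polyfit(L[pl,1],L[pl,2],1), 'n',gl.sum(),gr.sum())
    guide_end=L[g2:=(L[:,2]>.012)&(L[:,2]<.026)&(abs(abs(L[:,0])-.055)<.006)]; print(' guide y max',np.percentile(guide_end[:,1],[99,100]))
    red=(col[:,2]>90)&(col[:,0]<70)&(col[:,1]<70)
    s=L[red&(L[:,1]>-.07)&(L[:,2]>.03)&(abs(L[:,0])<.05)]; print(' stop y pct',np.percentile(s[:,1],[1,5,50,95,99]),'z',s[:,2].max())
    r=L[red&(L[:,1]<-.08)&(abs(L[:,0])<.06)]; top=r[r[:,2]>.055]
    print(' red top x',np.percentile(top[:,0],[1,99]),'y',np.percentile(top[:,1],[1,99]),'z',np.percentile(top[:,2],[50,98]))
    fr=r[(r[:,2]<.05)&(r[:,2]>.03)]; print(' red y99',np.percentile(r[:,1],[98,99,100]),np.percentile(fr[:,1],[95,99]))
    bl=(col[:,0]>90)&(col[:,2]<80)&(L[:,1]<-.38); 
    b=L[bl&(L[:,2]>.03)&(abs(L[:,0])<.12)&(L[:,1]>-.6)]
    rect=cv2.minAreaRect(np.float32(b[:,:2]*1000)); print(' blue',rect, cv2.boxPoints(rect).round().tolist())
    bt=b[b[:,2]>.056]; rect=cv2.minAreaRect(np.float32(bt[:,:2]*1000)); print(' bluetop',rect,b[:,2].max())
E
```

```text
scene0 yaw -0.004547003542261666 o [0.50687907 0.25443474 0.07734034] guides [ 6.16303722e-17 -5.47830490e-02  5.47830490e-02] slope resid z [0.0019404  0.00082898] n 324 601
 guide y max [0.00830087 0.01833038]
 stop y pct [-1.00111899e-02 -9.15509242e-03 -3.40449453e-03 -3.16683009e-04
  9.90359106e-05] z 0.04527924488056744
 red top x [-0.04902293  0.05067918] y [-0.2244073  -0.11487204] z [0.05791029 0.06451059]
 red y99 [-0.11514248 -0.1145722  -0.11272579] [-0.11594497 -0.11457503]
 blue ((18.683990478515625, -506.12548828125), (109.75079345703125, 113.60942840576172), 15.027730941772461) [[-49.0, -465.0], [-20.0, -575.0], [86.0, -547.0], [57.0, -437.0]]
 bluetop ((18.5675048828125, -505.9382629394531), (102.05953979492188, 111.87311553955078), 13.428899765014648) 0.06601832676392907
side0 yaw -0.0041790976387583445 o [0.50491727 0.25654332 0.07434081] guides [-4.05004209e-17 -5.46458464e-02  5.46458464e-02] slope resid z [0.007128   0.00323981] n 492 321
 guide y max [0.00889515 0.01797685]
 stop y pct [-0.01355947 -0.0124068  -0.00498996 -0.00267828 -0.00214947] z 0.04211368556197263
 red top x [-0.04653708  0.04891597] y [-0.22880025 -0.11898494] z [0.06028556 0.06375261]
 red y99 [-0.11729037 -0.11695837 -0.11584664] [-0.11776729 -0.11707312]
 blue ((18.73956871032715, -509.7877197265625), (96.40623474121094, 116.56288146972656), 14.769012451171875) [[-43.0, -466.0], [-13.0, -578.0], [80.0, -554.0], [50.0, -441.0]]
 bluetop ((18.862619400024414, -510.8194885253906), (96.74193572998047, 114.08008575439453), 15.1785888671875) 0.06340008445578461
```

```bash
cat > lane.py <<'E'
from cloud import *
from scipy.spatial.transform import Rotation as Ro
t=np.radians(5);yaw=-.0043;O=np.array([.506,.2555,.0758])
cy,sy=np.cos(yaw),np.sin(yaw)
ex=np.array([cy,sy,0]);ey=np.array([-sy*np.cos(t),cy*np.cos(t),-np.sin(t)]);ez=np.cross(ex,ey)
RL=np.c_[ex,ey,ez]
def W(x,y,z): return O+RL@np.array([x,y,z])
def toL(P): return (np.asarray(P)-O)@RL
def q(a): # tool y direction at angle a from lane x
    yt=np.cos(a)*ex+np.sin(a)*ey; zt=-ez; xt=np.cross(yt,zt)
    r=Ro.from_matrix(np.c_[xt,yt,zt]).as_quat(); return np.r_[r[3],r[:3]]
E
python3 - <<'E'
from lane import *
np.set_printoptions(precision=3,suppress=True)
N=env.nose_length;print(N)
for n,a,p in[('side',np.pi/2,(.14,-.508,.2)),('side2',-np.pi/2,(.14,-.508,.2)),('behind',0,(0,-.64,.2)),('behind2',np.pi,(0,-.64,.2)),('end',0,(0,-.24,.1)),('end2',np.pi,(0,-.24,.1)),('sidelow',np.pi/2,(.06,-.51,.09)),('sidelow2',-np.pi/2,(.06,-.51,.09))]:
    print(n,W(*p),kin.inverse_kinematics(W(*p),q(a)))
for f in('scene0','side0'):
    P,c=cloud(f); m=(P[:,0]>.2)&(P[:,0]<.8)&(P[:,1]<-.36)&(P[:,2]>.1); 
    Q=P[m]; print(f,len(Q),[ (Q[(Q[:,0]>a)&(Q[:,0]<a+.1)][:,1].max() if ((Q[:,0]>a)&(Q[:,0]<a+.1)).any() else None, ) for a in np.arange(.2,.8,.1)])
E
```

```text
0.0726
side [ 0.644 -0.234  0.319] [-0.264  0.561  0.74   1.568 -0.318  1.125  2.09 ]
side2 [ 0.644 -0.234  0.319] [-0.339  0.606  0.875  1.572 -0.412  1.145 -0.974]
behind [ 0.503 -0.365  0.331] [-0.245  0.537  1.069  1.738 -0.452  1.103  0.942]
behind2 [ 0.503 -0.365  0.331] [-0.326  0.67   1.279  1.742 -0.634  1.178 -2.038]
end [0.505 0.025 0.196] [-0.698  0.394  0.597  2.082 -0.193  0.75   0.002]
end2 [0.505 0.025 0.196] [-0.27   0.344  0.064  2.055  0.092  0.763  2.861]
sidelow [ 0.564 -0.245  0.21 ] [-0.19   0.541  0.633  1.843 -0.308  0.839  2.139]
sidelow2 [ 0.564 -0.245  0.21 ] [-0.258  0.572  0.737  1.848 -0.391  0.854 -0.928]
scene0 18624 [(np.float64(-1.205155583303767),), (np.float64(-1.2030674473346452),), (np.float64(-1.2081645601361461),), (np.float64(-0.4831248755807852),), (np.float64(-0.4514811584951576),), (np.float64(-0.45001276757456576),), (None,)]
side0 15925 [(np.float64(-1.1995909205353783),), (np.float64(-1.2065824882477003),), (np.float64(-1.205839204406637),), (np.float64(-0.48261117611685517),), (np.float64(-0.45394202149587953),), (np.float64(-0.45997674973145813),), (None,)]
```

```bash
python3 - <<'E'
from lane import *
np.set_printoptions(precision=4,suppress=True)
env.grip(0.06)
a=-np.pi/2
env.reach(W(.14,-.51,.22),q(a))
env.movel(W(.125,-.51,.016+.0726),velocity=.15)
s=env.get_state();print(s['time'],toL(s['tcp_pos']),s['force'],s['opening'])
snap('wrist','w1');snap('scene','s1')
r=env.movel(W(.068,-.51,.016+.0726),velocity=.05,stop_force=15)
s=env.get_state();print(r,s['time'],toL(s['tcp_pos']),s['force'])
snap('scene','s2');snap('side','d2')
E
python3 - <<'E'
import cv2,numpy as np
a=cv2.imread('pics/s1.png')[120:300,190:400];b=cv2.imread('pics/s2.png')[120:300,190:400]
cv2.imwrite('pics/v2.png',cv2.resize(np.hstack([a,b]),(800,343)))
E
```

```text
5.0083 [ 0.1256 -0.5104  0.0896] [ 0.8336 -0.5639  0.2406] 0.06009684551702894
False 6.4 [ 0.0681 -0.5097  0.0884] [ 2.0117 -0.396  -0.1395]
```

View pics/v2.png

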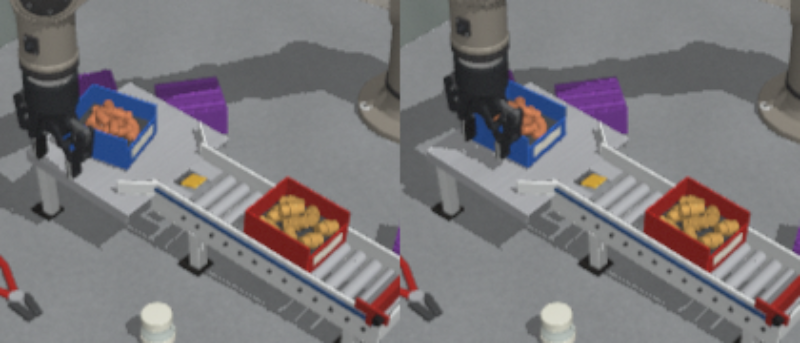

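View pics/d2.png

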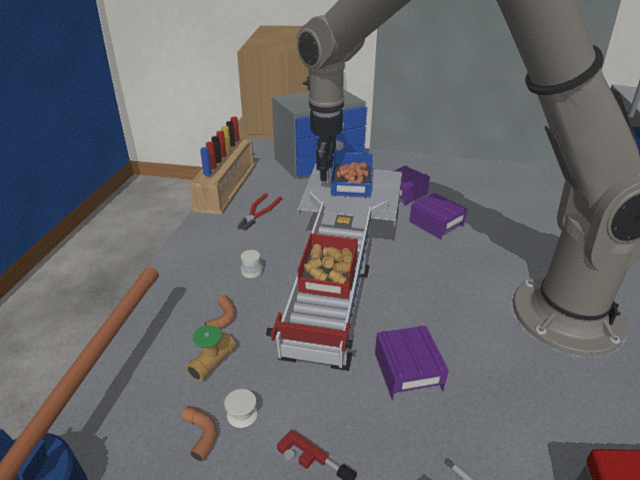

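The push from the +x side is turning the bin square. I'll measure it from the depth images.

```bash
cat > meas.py <<'E'
from lane import *
def bins(f,off=(0,0,0)):
    P,col=cloud(f); L=toL(P)-np.array(off); col=col.astype(int)
    m=(abs(L[:,0])<.13)&(L[:,1]>-.6)&(L[:,1]<.03)&(L[:,2]>.03)&(L[:,2]<.075)
    L=L[m];col=col[m]
    for n,cm in(('blue',(col[:,0]>75)&(col[:,2]<.5*col[:,0])&(col[:,1]<.65*col[:,0])),('red',(col[:,2]>75)&(col[:,0]<.45*col[:,2])&(col[:,1]<.4*col[:,2])&(L[:,1]<-.03))):
        b=L[cm]; 
        if len(b)<20: print(f,n,'none');continue
        r=cv2.minAreaRect(np.float32(b[:,:2]*1000)); 
        print(f,n,np.round(r[0],1),np.round(r[1],1),round(r[2],1),'x',np.percentile(b[:,0],[1,99]).round(4),'y',np.percentile(b[:,1],[1,99]).round(4),len(b))
E
python3 - <<'E'
from meas import *
bins('scene0');bins('side0');bins('s2');bins('d2')
E
```

```text
scene0 blue [  19.4 -507.3] [109.8 113.6] 15.0 x [-0.0406  0.0767] y [-0.571  -0.4434] 719
scene0 red [   0.4 -171.2] [103.9 111.6] 0.1 x [-0.0499  0.0505] y [-0.2259 -0.116 ] 746
side0 blue [  17.7 -508.6] [ 96.4 116.6] 14.8 x [-0.0394  0.0737] y [-0.5716 -0.4435] 595
side0 red [  -2.7 -128.8] [100.7 204.5] 4.0 x [-0.0473  0.0468] y [-0.2275 -0.116 ] 617
s2 blue [  14.  -502.6] [126.6 113.9] 5.5 x [-0.0495  0.0578] y [-0.5621 -0.4447] 410
s2 red [   1.1 -170.9] [112.7 104.1] 89.9 x [-0.0498  0.051 ] y [-0.2262 -0.116 ] 743
d2 blue [   6.  -504.3] [ 99.2 115.9] 6.0 x [-0.0473  0.054 ] y [-0.5635 -0.446 ] 556
d2 red [  -0.2 -172.8] [113.8  94.9] 89.5 x [-0.0472  0.0469] y [-0.2277 -0.1161] 625
```

```bash
python3 - <<'E'
from meas import *
np.set_printoptions(precision=4,suppress=True)
r=env.movel(W(.0585,-.513,.016+.0726),velocity=.04,stop_force=15)
s=env.get_state();print(r,s['time'],toL(s['tcp_pos']),s['force'])
snap('scene','s3');snap('side','d3');bins('s3');bins('d3')
E
```

```text
False 6.9 [ 0.0576 -0.5132  0.0884] [ 0.0155  0.0463 -0.2931]
s3 blue [  -0.6 -502.4] [109.4 116.8] 0.5 x [-0.0538  0.0491] y [-0.5587 -0.4462] 421
s3 red [   1.4 -128.3] [201.6 105.1] 87.3 x [-0.0506  0.051 ] y [-0.2263 -0.1161] 755
d3 blue [  -0.5 -503.3] [102.3 118.3] 2.1 x [-0.051   0.0444] y [-0.5604 -0.4473] 615
d3 red [   2.4 -128.5] [204.4 100.4] 85.7 x [-0.0473  0.0468] y [-0.228  -0.1161] 631
```

```bash
python3 - <<'E'
from meas import *
np.set_printoptions(precision=4,suppress=True)
env.movel(W(.09,-.513,.0886),velocity=.12)
env.movel(W(.09,-.53,.2),velocity=.2)
env.reach(W(0,-.605,.2),q(0))
env.grip(.042)
Z=.014+.0726
env.movel(W(0,-.6,Z),velocity=.15)
s=env.get_state();print(s['time'],toL(s['tcp_pos']),s['force'])
r=env.movel(W(0,-.49,Z),velocity=.05,stop_force=15)
s=env.get_state();print(r,s['time'],toL(s['tcp_pos']),s['force'])
snap('scene','s4');snap('side','d4');bins('s4');bins('d4')
E
python3 - <<'E'
import cv2,numpy as np
a=cv2.imread('pics/s4.png')[110:290,190:400];b=cv2.imread('pics/d4.png')[110:290,240:450]
cv2.imwrite('pics/v4.png',cv2.resize(np.hstack([a,b]),(800,343)))
E
```

```text
10.7167 [ 0.0004 -0.6005  0.0874] [-0.1269 -0.5324  0.8612]
False 13.0667 [-0.     -0.4901  0.0866] [ 0.3044 -1.0512 -1.236 ]
s4 blue [  -2.8 -426.4] [126.7 105. ] 89.7 x [-0.0534  0.048 ] y [-0.4776 -0.3647] 718
s4 red [  -0.5 -171.1] [105.1 112.5] 0.1 x [-0.0503  0.0504] y [-0.226 -0.116] 736
d4 blue [   1.3 -428.3] [106.  130.2] 1.8 x [-0.0507  0.0443] y [-0.4796 -0.3646] 702
d4 red [  -0.2 -171.6] [112.8  94.9] 89.6 x [-0.0472  0.0469] y [-0.2278 -0.1162] 628
```

View pics/v4.png

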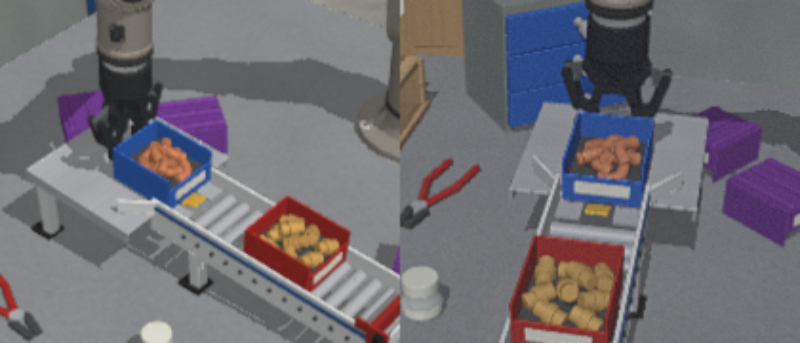

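The blue bin is square, with its front in the lane mouth. I'll push on over the back-stop.

```bash
python3 - <<'E'
from meas import *
np.set_printoptions(precision=4,suppress=True)
Z=.015+.0726
for y in(-.42,-.352):
    r=env.movel(W(0,y,Z),velocity=.05,stop_force=15)
    s=env.get_state();print(r,s['time'],toL(s['tcp_pos']),s['force'])
    if r: break
n=str(y)[-2:]
snap('scene','s5');snap('side','d5');bins('s5');bins('d5')
E
python3 - <<'E'
import cv2,numpy as np
a=cv2.imread('pics/s5.png')[110:290,210:420];b=cv2.imread('pics/d5.png')[140:320,240:450]
cv2.imwrite('pics/v5.png',cv2.resize(np.hstack([a,b]),(800,343)))
E
```

```text
False 14.7167 [ 0.     -0.4201  0.0876] [0.2195 0.2278 0.2535]
False 16.225 [-0.     -0.3523  0.0876] [ 0.1848 -0.9062 -0.1089]
s5 blue [  -2.  -293.5] [104.3 130.3] 0.9 x [-0.0531  0.0478] y [-0.3376 -0.2313] 699
s5 red [  -1.6 -127.7] [106.7 202.2] 3.9 x [-0.0502  0.0509] y [-0.2257 -0.1154] 751
d5 blue [  -3.2 -282.4] [113.6  95.7] 89.7 x [-0.0505  0.0439] y [-0.338  -0.2272] 707
d5 red [  -0.2 -172.1] [115.4  95.2] 90.0 x [-0.0475  0.0468] y [-0.2269 -0.1156] 712
```

View pics/v5.png

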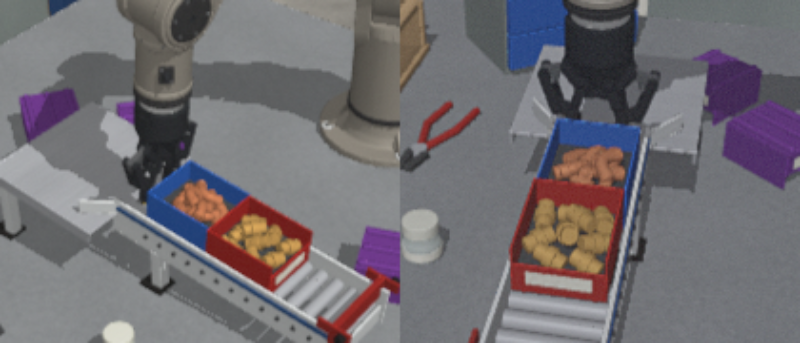

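```bash
python3 - <<'E'
from meas import *
np.set_printoptions(precision=4,suppress=True)
Z=.015+.0726
for y,v in((-.27,.04),(-.225,.02)):
    r=env.movel(W(0,y,Z),velocity=v,stop_force=6)
    s=env.get_state();print(r,s['time'],toL(s['tcp_pos']),s['force'])
    if r: break
snap('scene','s6');snap('side','d6');bins('s6');bins('d6')
E
python3 - <<'E'
import cv2,numpy as np
a=cv2.imread('pics/s6.png')[140:320,220:430];b=cv2.imread('pics/d6.png')[190:370,240:450]
cv2.imwrite('pics/v6.png',cv2.resize(np.hstack([a,b]),(800,343)))
E
```

```text
False 18.525 [-0.     -0.2701  0.0876] [-0.2024 -1.1596 -0.0795]
True 19.8 [-0.0005 -0.246   0.0872] [ 0.3706 -0.9553  0.1466]
s6 blue [  -3.5 -187.9] [105.7 127.3] 1.4 x [-0.0533  0.0476] y [-0.2331 -0.1266] 738
s6 red [  0.1 -75.9] [103.3  92.5] 0.5 x [-0.0499  0.0509] y [-0.1213 -0.0311] 654
d6 blue [  -3.4 -177.7] [ 95.1 113.7] 0.1 x [-0.0509  0.0435] y [-0.2332 -0.1232] 813
d6 red [ -0.  -77.6] [91.9 95.2] 89.8 x [-0.0474  0.0469] y [-0.1226 -0.0342] 671
```

View pics/v6.png

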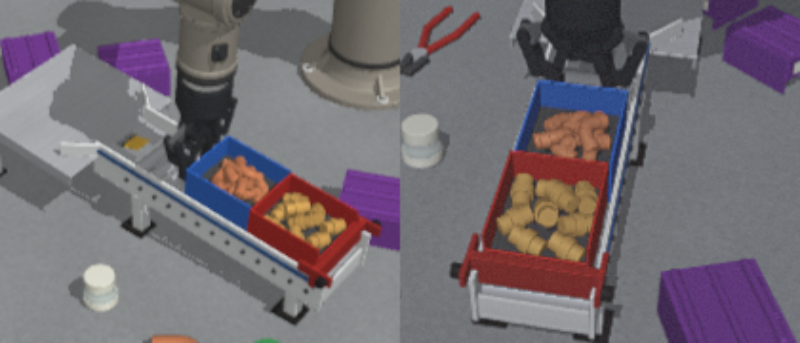

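The tool felt the stop at the expected place, with the red front at about -0.012, and both bins are in contact. I'll back off and check.

```bash
python3 - <<'E'
from meas import *
np.set_printoptions(precision=4,suppress=True)
env.movel(W(0,-.30,.0876),velocity=.06)
env.movel(W(0,-.33,.25),velocity=.15)
env.reach(W(0.0,-.50,.3),q(0))
env.dwell(.3)
s=env.get_state();print(s['time'],toL(s['tcp_pos']),s['force'])
snap('scene','s7');snap('side','d7');bins('s7');bins('d7')
for f in('s7','d7'):
    L=toL(cloud(f)[0]); m=(abs(L[:,0])<.01)&(L[:,1]>-.352)&(L[:,1]<-.344)&(abs(L[:,2])<.03); print(f,'flap tip z',L[m][:,2].round(4)[:40])
E
python3 - <<'E'
import cv2,numpy as np
a=cv2.imread('pics/s7.png')[140:320,220:430];b=cv2.imread('pics/d7.png')[190:370,240:450]
cv2.imwrite('pics/v7.png',cv2.resize(np.hstack([a,b]),(800,343)))
E
```

```text
23.2333 [ 0.0003 -0.4988  0.2996] [-0.062  -0.1673  0.6857]
s7 blue [  -3.5 -178.8] [103.7 107.4] 0.6 x [-0.0535  0.0473] y [-0.2316 -0.1274] 727
s7 red [  2.6 -75.8] [ 92.8 109.6] 89.1 x [-0.0502  0.0511] y [-0.121  -0.0311] 652
d7 blue [  -3.5 -177.9] [112.6  95.8] 89.5 x [-0.0509  0.0435] y [-0.2331 -0.1231] 766
d7 red [  6.2 -76.7] [108.1  92.9] 0.2 x [-0.0473  0.0469] y [-0.1227 -0.0343] 664
s7 flap tip z [0.0105 0.0089 0.0074 0.0133 0.0106 0.011  0.0082]
d7 flap tip z [0.006  0.0068 0.0069 0.0066 0.0075 0.0066 0.0071 0.0059 0.0055 0.0059
 0.0053 0.0065 0.0035 0.0037]
```

View pics/v7.png

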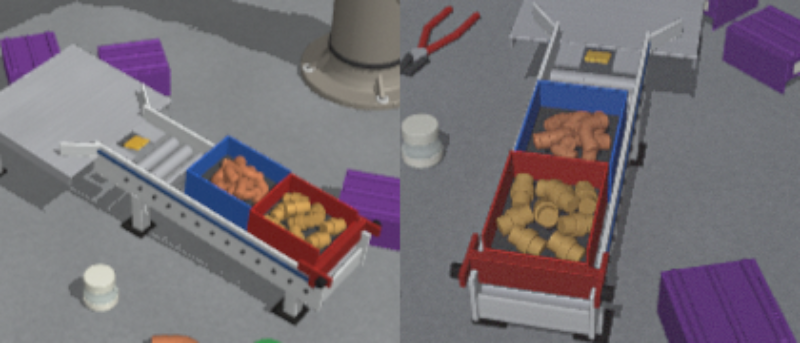

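```bash
python3 - <<'E'
from lane import *
job.job_done(); print(env.get_state()['time'])
E
```

```text
the job is handed in; nothing more can be done
the job is handed in; nothing more can be done
```

I squared the blue bin, pushed it over the back-stop and brought both bins home. The job was handed in at about 23 s of the 54 s allowed. The hand-in gives no verdict, so the checks below are my own last measurements.

**What I did:**
- I squared and centred the blue bin with a two-finger push on its side wall.
- I then pushed it from behind, over the back-stop, until it met the red bin.
- I pushed both slowly down the lane at 0.02–0.05 m/s. The tool stopped on a 6 N force change, which is where I took the red bin to be against the end stop.

**Last checks, after backing the arm clear:**

| Check | Measured | Required |
|---|---|---|
| Red front against the stop | about -12 mm, matching the stop face seen in the images | touching the stop |
| Spacing between the bins' backs | 110.4–110.6 mm, so under 1 mm gap | 105–113 mm |
| Blue bin off centre | about 3.5 mm | within 8 mm |
| Red bin off centre | within about 1 mm | within 8 mm |
| Blue bin in line | about 0.01 rad | within 0.06 rad |
| Back-stop | up, tip about 6–11 mm above the plate | up (tip 9 mm) |

- **Bystanders:** the arm stayed well clear of the other things on the bench. I did not measure them again.
- **Red against the stop:** I inferred this from its position, the force stop and the free rollers, because the contact force itself can't be read.
- **Camera disagreement:** the two cameras differ by 2–4 mm in places, most of all on the lower front edge of the blue bin, which the red bin hides from the scene camera. I judged the gap by the back walls instead.

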